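# Load a tube carrier under the reader bridge of a cytometer's tube loader

### The job

Load the waiting carrier of capped tubes into the tube loader: press down the one tube that stands proud of the others until it is level with them, then slide the carrier gently along the lane it stands in front of, under the reader bridge, until its nose is fully home against the stop at the end. Nothing may strike the bridge, and the carrier must stay upright. Leave the empty carrier, the two carriers already loaded and everything else on the bench where they are.

Things in the scene. Friction and masses are not known exactly. Their poses are not given: they have to be found in the camera images.
- loader: Tube loader, fixed: bare aluminium deck 300 mm wide (y), 615 mm long (x), top 14 mm above the bench, four parallel lanes along its +x (away from the robot). Origin: on the bench, midway across, under the line where the straight guides begin; x axis along the lanes, in the loading direction. The deck starts at x = -245 mm; it is bare up to x = -31 mm, where the carriers wait.
- lane_1 (a point): Point on the deck in the middle of the first lane from the left (loader y = +84 mm), where its straight guides begin (loader x = 0). Each lane has two steel guides 10 mm tall, 29 mm apart inside, from x = 0 to the stop at x = 170 mm; before them flared guides, also 10 mm tall, open to about 48 mm inside at x = -31 mm. Lanes 2 and 4 (y = +28, -84 mm) hold loaded carriers.
- lane_3 (a point): The same point of the third lane from the left (loader y = -28 mm). The carrier to load waits in front of lane 1 or lane 3, the empty carrier in front of the other. The end stop of all lanes is a black bar 50 mm tall, its face at loader x = 170 mm; behind it, from x = 200 mm, is a white housing 105 mm above the deck.
- bridge: Reader bridge, fixed to the loader: white beam across all lanes, 55 mm deep (loader x = 85 to 140 mm), 300 mm wide, 42 mm tall, on two 22 mm posts at loader y = +139 and -139 mm. Underside 95 mm above the deck: seated tubes (86 mm) pass with 9 mm to spare, the proud tube does not. Origin: middle of the beam's underside; axes as the loader's.
- carrier: The carrier to load: dark grey plastic, loose, about 0.23 kg, 184 mm long (x), 26 mm wide (y), eight capped clear tubes in a row, caps 13 mm wide, seated tops 86 mm above its underside, every 15.5 mm from 66 to 174.5 mm from the tail. Origin: on its underside at the middle of the tail face; x axis to the nose. It stands on the deck, nose up the lane, a few mm aside and a few degrees askew.
- carrier_tail (a point): Middle of the carrier's flat tail face, 30 mm above its underside. The face to push on belongs to an upright tab 12 mm thick (x), 26 mm wide, 46 mm tall; the next 42 mm are low (26 mm tall), then comes the tube block, 50 mm tall without the tubes. When home the tail face lies at loader x = -14 mm.
- carrier_nose (a point): Foremost point of the carrier's foot, 5 mm above its underside, 184 mm from the tail face; the foot tapers to about 16 mm there. It meets the stop at loader x = 170 mm.
- tube (a joint): How far the proud tube (the third from the tail, 97 mm from the tail face) stands above its seat, in m: 0 fully seated, about 0.014 to 0.022 at the start. It grips its hole: about 4 N of steady push moves it down, and it stays where it is left.
- tube_top (a point): Centre of the top of the proud tube's cap.
- empty_carrier: The same carrier without tubes, loose, waiting in front of the other free lane (loader y = -28 or +84 mm). To be left alone. Origin as for the carrier.
- loaded_carrier_a: Carrier full of tubes, loose, already home in the lane at loader y = +28 mm. To be left alone. Origin as for the carrier.
- loaded_carrier_b: Carrier full of tubes, loose, already home in the lane at loader y = -84 mm. To be left alone. Origin as for the carrier.
- mouse: Black computer mouse 105 x 60 x 35 mm on a mat, loose, left of the loader. Origin under its centre.
- tip_box: Clear pipette tip box 122 x 86 x 63 mm, loose, right of the loader. Origin under its centre.
- marker: Marker pen 135 mm long, 13 mm thick, lying on the bench left of the loader. Origin under its centre, x along it.
- tube_rack: Pale tube rack 100 x 200 mm, 58 mm tall (92 mm with its tubes), loose, right of the loader. Origin under its centre.
- timer: White bench timer 70 x 65 x 21 mm, loose, right of the loader. Origin under its centre.
Mind the look-alikes: they are no part of the job. Leave any blue, purple or turquoise look-alike of the carrier alone.

How it is judged:
By the outcome, as a careful person would: the job done as asked, in the order asked, and still so for the second after the job is handed in, with the robot touching nothing.
It also fails if it takes over 48 s, if anything falls off the work surface, if the arm or the gripper's body presses on something with over 40 N, if the wrist force passes 120 N, or if a joint passes its speed limit or range.

### The arm

A 7-joint arm with a two-finger parallel gripper is mounted at the origin on the work surface. World frame = base frame: x ahead of the robot, y to its left, z up, the work surface at z = 0. Lengths are in m, angles in rad, forces in N, time in s.
With the tool pointing down it reaches from about 0.35 to 0.9 m from the base axis. Payload 8.1 kg.
Tool frame: the origin (TCP) lies at the very end of the fingers, on their centre line; the grasp point (between the pads) lies 19 mm behind it; z points along the fingers, y is the line along which they close (so a half turn about z gives the same grasp; the last joint's range is limited). The gripper opens to 92 mm and grips with 3 to 60 N. Pads are 19 mm wide; open, the fingers measure 130 mm over their backs; the gripper's body (75 mm by 190 mm) begins 47 mm behind the grasp point.
Start: joints at [1.068, 0.434, 0.025, 1.573, -0.012, 1.134, -0.075], TCP at [0.243, -0.576, 0.202] pointing down, gripper open.
Joint ranges: [-2.62, 2.62], [-0.44, 2.09], [-1.27, 1.32], [0.08, 2.57], [-1.32, 4.46], [0.12, 2], [-2.74, 2.74]. Speed limits (rad/s): [2.22, 2.22, 3.01, 3.01, 3.14, 3.14, 3.14].

### API

Orientations are given as a rotation vector (axis times angle).
In Python, from cell import arm gives the robot as it stands.
- The arm moves only by the tool jog_arm, never from a script. Its argument "rows" is a list of rows, each a list of 3 entries, a list of its own where there are three numbers: the shift along the world's x, y, z in cm, then the turn, a rotation vector about the world's x, y, z in degrees, then the opening, from 0 (shut) to 1 (fully open). A call has 1 to 8 rows; each row is the pose to reach, as a shift and turn from the pose commanded when the call began; what a row does not reach only later rows make up. A row lasts 1/8 s, in which the tool goes at most 62.5 mm and 10.7 degrees, less where a joint would pass 70% of its speed; a pose out of reach is approached as far as the arm can. A call with a gripper value outside its range is refused whole. The fingers move at their own pace and stop on an object; "newtons" is the grip in N (left out, the last holds). Time passes only in rows, so rows that repeat a pose let the fingers close. It gives the time, the measured TCP pose, the force, the opening and the grip force at its end, in the units of the state.
- arm.observe(): the state, without advancing time (a new reading comes with each control period).
- arm.get_image(name): name is "scene" or "top"; returns a dict with "img" (420x560x3 uint8, red, green, blue), "depth" (420x560 float32, m along the optical axis (not along the pixel's ray), 0 where there is no reading), "fx", "fy", "cx", "cy" (pixels), "rvec" (rotation vector, rad) and "tvec" (3), from world to camera coordinates, as OpenCV has them. Camera axes: x right, y down, z forward; pixel columns grow to the right and rows downward; lengths in m; the calibration is good to about 2 mm. A picture is of the moment at which its call begins.
- arm.sign_off(): hands the job in; it is judged then, once.
The state is a dict: "clock": time; "joints": joint angles; "dq": joint speeds; "joint_efforts": joint torques, N m; "position": TCP position; "ee_rot": TCP orientation; "force": force on the tool from outside, world axes, zero at the start; "ft_torque": the same for the moment, N m; "width": opening from 0.0 (shut) to 1.0 (fully open); "gripper_force": force on a finger pad.
Only numpy, scipy, OpenCV 4.12 (cv2) and the standard library are available. Lean on these libraries where they do the work, as an engineer would, in place of code of your own. Each camera call takes 0.05 s, during which the arm holds its last target. There are 200 camera calls.

## Working session

There is one attempt and no reset: what is moved stays moved. The work goes in short steps, Python scripts to look and compute and a tool call to move; the robot and the scene stay as the last step left them, time stands still between calls to the robot, and variables do not carry over. Pictures are saved under pics/ and viewed, at most 12 in all, crops included, and the job is handed in when it is done.

Besides the shell and the picture viewer there is one more tool, called after "Call:" as name([rows], argument=value, ...), one row to a line, values as JSON. jog_arm: Moves the arm, as the interface text tells. Its arguments: {"type":"object","properties":{"rows":{"type":"array","items":{"type":"array"}},"newtons":{"type":"number"}},"required":["rows"]}

```bash
mkdir -p pics; cat > h.py <<'E'
import numpy as np, cv2
from cell import arm
def cam(n):
    d=arm.get_image(n); d['R']=cv2.Rodrigues(np.array(d['rvec'],float))[0]; d['t']=np.array(d['tvec'],float).ravel(); return d
def save(d,name,box=None,s=1):
    im=d['img'][...,::-1]
    if box: im=im[box[1]:box[3],box[0]:box[2]]
    cv2.imwrite('pics/'+name,cv2.resize(im,None,fx=s,fy=s,interpolation=cv2.INTER_CUBIC))
def ray(d,u,v,z):
    c=-d['R'].T@d['t']; r=d['R'].T@np.array([(u-d['cx'])/d['fx'],(v-d['cy'])/d['fy'],1])
    return c+r*(z-c[2])/r[2]
def cloud(d):
    v,u=np.mgrid[:420,:560]; z=d['depth']
    P=np.stack([(u-d['cx'])/d['fx']*z,(v-d['cy'])/d['fy']*z,z],-1)
    return (P-d['t'])@d['R']
E
python3 - <<'E'
from h import *
for n in('scene','top'):
    d=cam(n); save(d,n+'0.png',s=1.4); print(n,-d['R'].T@d['t'],d['R'][2],d['fx'],(d['depth']>0).mean())
s=arm.observe();print(s)
E
```

```text
scene [0.93584829 0.4061546  1.01144658] [-0.34703012 -0.41939057 -0.83885734] 383.8318756803034 0.9959566326530612
top [ 0.33108988 -0.03186702  1.25695842] [ 0.19802917  0.0082382  -0.98016151] 407.6598972963457 0.9959268707482993
{'clock': 0.1, 'joints': array([ 1.06837099,  0.4351385 ,  0.02498032,  1.57400672, -0.0115841 ,
        1.13393979, -0.0751042 ]), 'dq': array([ 0.00259664, -0.00039874,  0.00161037, -0.00172707, -0.00161898,
        0.00101546, -0.00159908]), 'joint_efforts': array([ 3.34558077e-03, -6.69126105e+01,  9.87843834e-01, -3.15144324e+01,
       -6.06135651e-02,  3.74386681e-02,  1.52936752e-05]), 'position': array([ 0.24304398, -0.57529794,  0.20173249]), 'ee_rot': array([-3.07778702e+00, -6.23501576e-01,  6.34268481e-04]), 'force': array([ 0.20116708, -0.33754335,  0.1811704 ]), 'ft_torque': array([-0.00379934,  0.02376439, -0.02757554]), 'gripper_force': 0.0, 'width': 0.9994319639893571}
```

View pics/scene0.png

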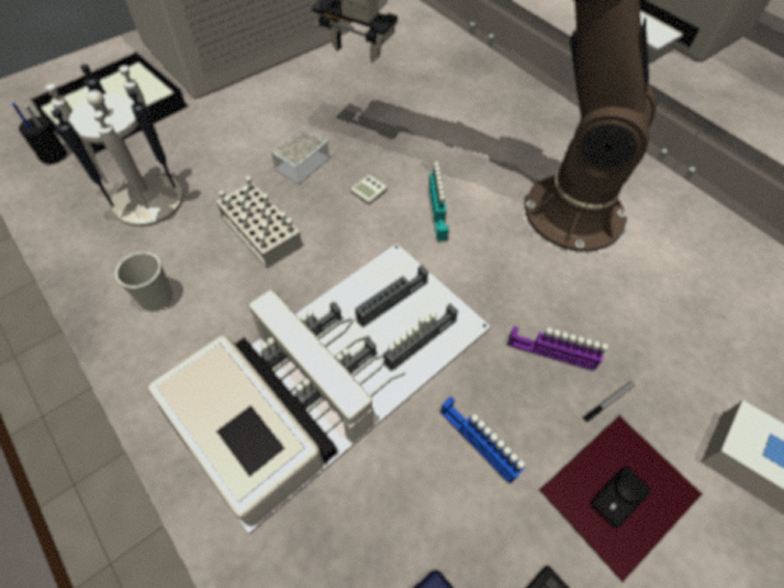

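View pics/top0.png

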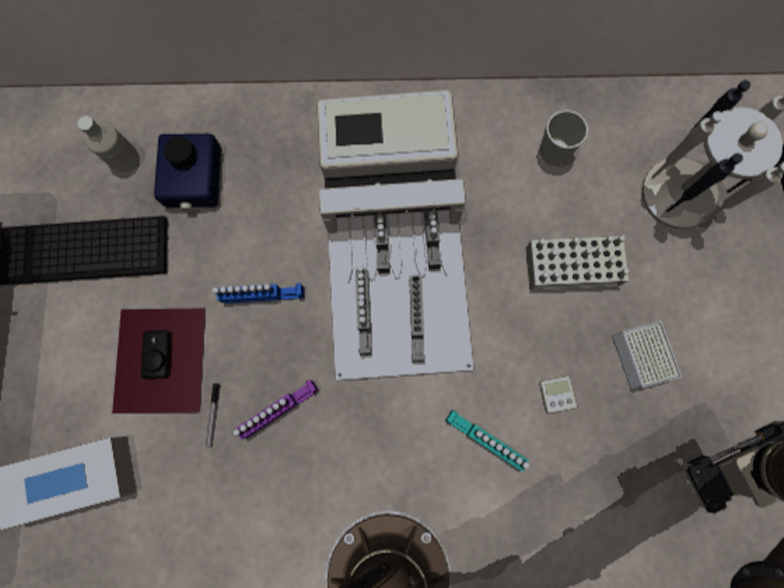

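The top view shows the full carrier in lane 1, around (363,312) in the enlarged picture. The empty one is in lane 3, around (417,318), and the deck's front corners are at (338,377) and (471,370).

```bash
cat > m.py <<'E'
from h import *
d=cam('top'); P=cloud(d); 
hsv=cv2.cvtColor(d['img'],cv2.COLOR_RGB2HSV)
front=[ray(d,338/1.4,377/1.4,.014),ray(d,471/1.4,370/1.4,.014)]
m=((hsv[...,2]>150)&(hsv[...,1]<40)).astype(np.uint8); m[:150]=0;m[275:]=0;m[:,:225]=0;m[:,345:]=0
# side edges by rows
L=[];Rr=[]
for v in range(172,262,3):
    u=np.where(m[v])[0]
    if len(u)>10: L.append(ray(d,u[0]-.5,v,.014)[:2]);Rr.append(ray(d,u[-1]+.5,v,.014)[:2])
for E in(L,Rr):
    vx,vy,x,y=cv2.fitLine(np.array(E,np.float32),cv2.DIST_HUBER,0,.01,.01).ravel(); s=np.sign(vx)
    print('edge yaw',np.degrees(np.arctan2(vy*s,vx*s)),'pt',x,y)
print('front',front)
f=[]
for u in range(255,325,5):
    v=np.where(m[:,u])[0]
    if len(v): f.append(ray(d,u,v[-1]+.5,.014)[:2])
vx,vy,x,y=cv2.fitLine(np.array(f,np.float32),cv2.DIST_HUBER,0,.01,.01).ravel();s=-np.sign(vy);print('front normal yaw',np.degrees(np.arctan2(vy*s,vx*s))+90,x,y)
R=P[185:260,245:275].reshape(-1,3)
print('heights',np.histogram(R[:,2],np.arange(0,.14,.01)))
for a,b in((.09,.107),(.107,.14),(.052,.068)):
    q=R[(R[:,2]>a)&(R[:,2]<b)]; print(a,len(q),q.mean(0) if len(q) else '',q.min(0) if len(q) else '',q.max(0) if len(q) else '')
save(d,'crop1.png',(225,130,345,280),5 if 0 else 4)
d2=cam('scene'); save(d2,'crop2.png',(170,160,360,330),3.5)
E
python3 m.py
```

```text
edge yaw 3.3506284 pt 0.5743549 0.11768011
edge yaw 3.409342 pt 0.5699585 -0.18129882
front [array([0.40716554, 0.101565  , 0.014     ]), array([ 0.41837565, -0.18627195,  0.014     ])]
front normal yaw 3.3997498 0.41250584 -0.03653192
heights (array([  63, 1477,  154,   48,   52,   47,  227,   11,   18,   65,   59,
         15,    0,    0]), array([0.  , 0.01, 0.02, 0.03, 0.04, 0.05, 0.06, 0.07, 0.08, 0.09, 0.1 ,
       0.11, 0.12, 0.13, 0.14]))
0.09 123 [0.57393445 0.04571194 0.09972429] [0.51310983 0.03919171 0.09047187] [0.63251189 0.0542494  0.10699369]
0.107 16 [0.54908743 0.04565193 0.11506303] [0.54353155 0.04124533 0.10995625] [0.55412139 0.05017592 0.11960042]
0.052 261 [0.55650954 0.04115484 0.06267679] [ 0.45361626 -0.00071991  0.05363334] [0.64491521 0.0602917  0.06785515]
```

View pics/crop1.png

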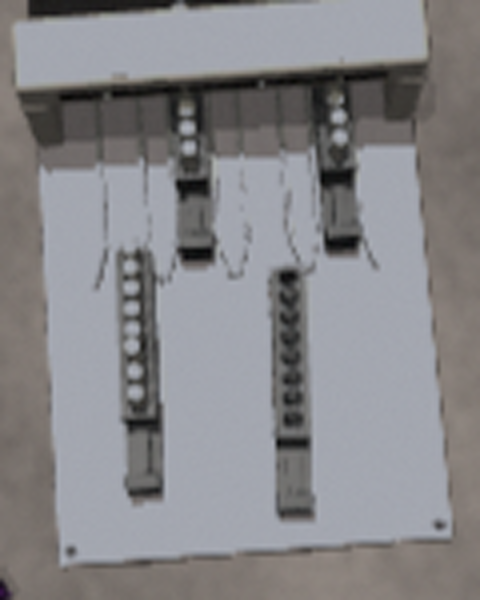

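View pics/crop2.png

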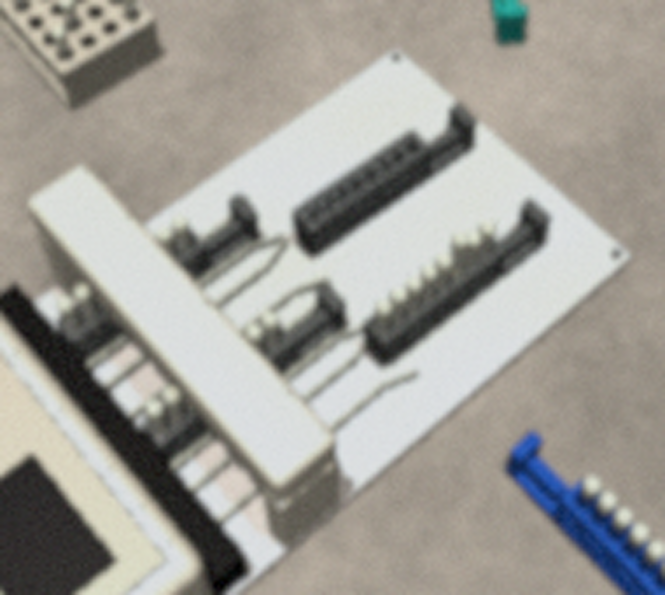

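The crops confirm it: the proud tube is third from the tail in lane 1, at about (484,232) in crop2. The lane 1 guides are free. Next I measure the carrier's caps and tail.

```bash
cat > c.py <<'E'
from h import *
u=np.array([.9982,.0593]);n=np.array([-.0593,.9982]);O=np.array([.6569,-.0268])
def L(p): q=np.array(p)[:2]-O; return np.round(1000*np.array([q@u,q@n]),1)
def caps(d,box=(245,185,275,245)):
    g=cv2.resize(d['img'][box[1]:box[3],box[0]:box[2]],None,fx=6,fy=6,interpolation=cv2.INTER_CUBIC).min(2)
    return g
if __name__=='__main__':
    d=cam('top');P=cloud(d)
    R=P[180:265,245:278].reshape(-1,3)
    q=R[(R[:,2]>.09)&(R[:,2]<.104)]; q=q[(q[:,0]>.5)]
    vx,vy,x,y=cv2.fitLine(q[:,:2].astype(np.float32),cv2.DIST_HUBER,0,.01,.01).ravel();print('caps yaw',np.degrees(np.arctan2(vy,vx)),x,y,'loader',L((x,y)))
    print('caps ends',[L(p) for p in q[np.argsort(q[:,0])][[0,3,-4,-1]]])
    t=R[(R[:,2]>.1075)];print('proud',np.median(t,0),t[:,2].max(),L(t.mean(0)))
    b=R[(R[:,2]>.054)&(R[:,2]<.066)&(R[:,0]<.475)]
    print('tab',b.min(0),b.max(0),np.median(b,0),L(np.median(b,0)),len(b))
    # colour of tab: dark pixels near tail, ray at z=.060
    hsv=cv2.cvtColor(d['img'],cv2.COLOR_RGB2HSV)[...,2]
    k=(hsv<140);k[:,:254]=0;k[:,268:]=0;k[:238]=0;k[258:]=0
    vs=np.where(k.sum(1)>=4)[0];print('tail rows',vs.min(),vs.max(),L(ray(d,261,vs.max(),.02)))
E
python3 c.py
```

```text
caps yaw 2.2941315 0.5682022 0.045556296 loader [-84.2  77.5]
caps ends [array([-138.8,   78. ]), array([-137.1,   77.4]), array([-23.4,  70.9]), array([-20.7,  73.5])]
proud [0.54597175 0.04174762 0.11741256] 1.2569584205604507 [-177.6   57. ]
tab [0.45375413 0.03028934 0.0563656 ] [0.46328888 0.05427595 0.0646258 ] [0.45854346 0.04242691 0.06005548] [-193.9   80.9] 34
tail rows 238 254 [-200.4   80.6]
```

Call:
jog_arm([
  [[3.5,5,0],[0,0,-5],0],
  [[7,10,0],[0,0,-10],0],
  [[10,15,0],[0,0,-15],0],
  [[13,20,0],[0,0,-19.5],0],
  [[16,25,0],[0,0,-19.5],0],
  [[19,31,0],[0,0,-19.5],0],
  [[22,37,0],[0,0,-19.5],0],
  [[24,42,0],[0,0,-19.5],0],
], newtons=20)

```text
clock: 1.25
position: [0.4839, -0.1544, 0.2026]
ee_rot: [3.14, 0.093, 0.001]
force: [0.9, -0.6, -0.3]
width: 0.176
gripper_force: 0.0
```

Call:
jog_arm([
  [[2,5,0],[0,0,0],0],
  [[4,10,0],[0,0,0],0],
  [[5.5,15,-2],[0,0,0],0],
  [[6.5,19,-3],[0,0,0],0],
  [[6.5,20,-5],[0,0,0],0],
  [[6.5,20,-6],[0,0,0],0],
  [[6.5,20,-6.5],[0,0,0],0],
  [[6.5,20,-6.5],[0,0,0],0],
])

```text
clock: 2.25
position: [0.5481, 0.0426, 0.1375]
ee_rot: [3.14, 0.091, -0.0]
force: [-0.1, 0.1, -0.2]
width: 0.006
gripper_force: 0.0
```

```bash
python3 - <<'E'
from h import *
print(arm.observe()['position'])
d=cam('scene'); save(d,'s1.png',(220,140,360,270),5)
E
```

```text
[0.54811784 0.04259091 0.13754443]
```

View pics/s1.png

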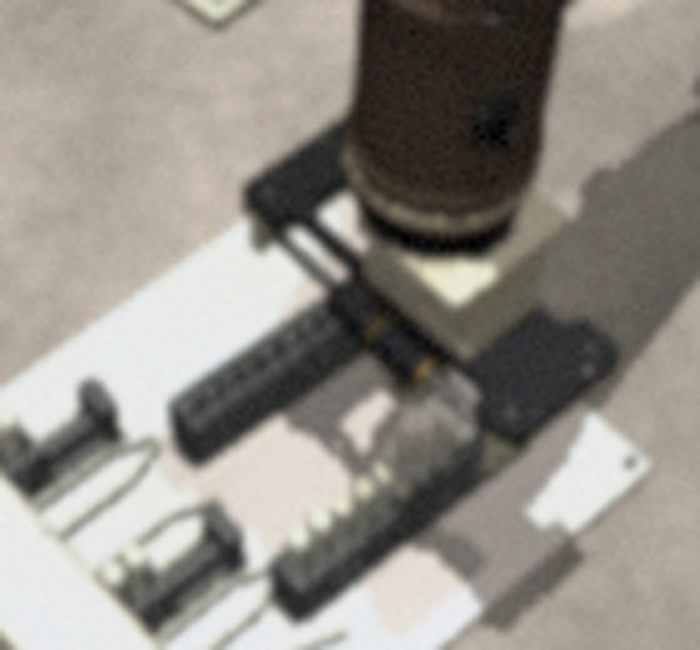

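The view shows the closed fingers over the proud tube, which sits around (440,400), with clearance all round. Now press slowly.

Call:
jog_arm([
  [[0,0.1,-0.8],[0,0,0],0],
  [[0,0.1,-1.5],[0,0,0],0],
  [[0,0.1,-1.8],[0,0,0],0],
  [[0,0.1,-2.1],[0,0,0],0],
  [[0,0.1,-2.4],[0,0,0],0],
  [[0,0.1,-2.6],[0,0,0],0],
  [[0,0.1,-2.8],[0,0,0],0],
  [[0,0.1,-2.8],[0,0,0],0],
])

```text
clock: 3.3
position: [0.548, 0.0448, 0.1093]
ee_rot: [3.14, 0.093, -0.0]
force: [0.1, 0.1, 1.3]
width: 0.007
gripper_force: 0.0
```

Call:
jog_arm([
  [[0,0,-0.15],[0,0,0],0],
  [[0,0,-0.3],[0,0,0],0],
  [[0,0,-0.45],[0,0,0],0],
  [[0,0,-0.6],[0,0,0],0],
  [[0,0,-0.7],[0,0,0],0],
  [[0,0,-0.8],[0,0,0],0],
  [[0,0,-0.8],[0,0,0],0],
])

```text
clock: 4.18
position: [0.548, 0.0448, 0.1014]
ee_rot: [3.14, 0.093, -0.0]
force: [-0.3, 0.6, -0.2]
width: 0.008
gripper_force: 0.0
```

Call:
jog_arm([
  [[0,0,-0.05],[0,0,0],0],
  [[0,0,-0.1],[0,0,0],0],
  [[0,0,-0.15],[0,0,0],0],
  [[0,0,-0.2],[0,0,0],0],
])

```text
clock: 4.68
position: [0.5481, 0.0448, 0.0994]
ee_rot: [3.14, 0.093, -0.0]
force: [0.2, 0.2, 0.5]
width: 0.004
gripper_force: 0.0
```

```bash
python3 - <<'E'
from h import *
d=cam('scene'); save(d,'s2.png',(240,160,350,260),7)
E
```

```text
(no output)
```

View pics/s2.png

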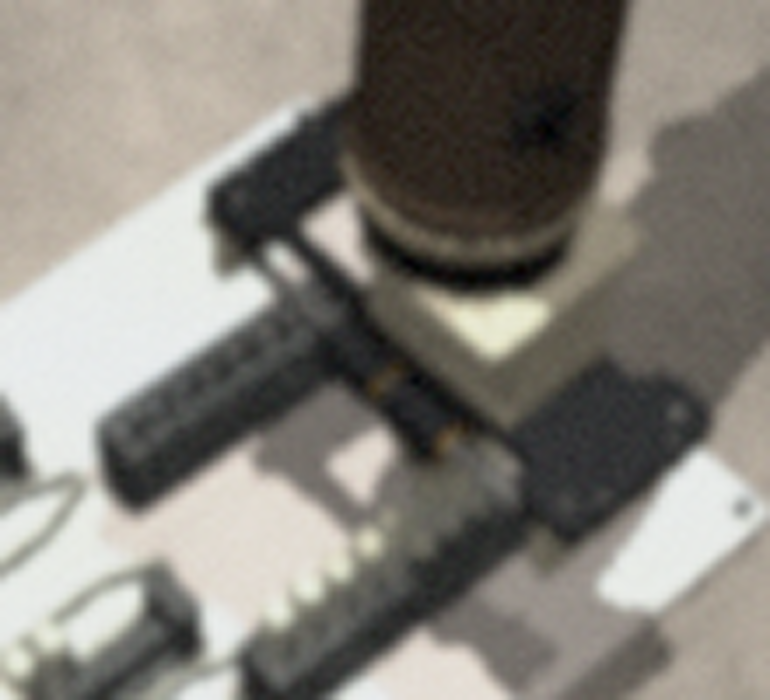

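The fingertips are over the proud cap (about (450,440)), but this view doesn't show the contact itself. I'll go on in half-millimetre steps until the force rises.

Call:
jog_arm([
  [[0,0,-0.05],[0,0,0],0],
  [[0,0,-0.1],[0,0,0],0],
])

```text
clock: 4.97
position: [0.5481, 0.0448, 0.0984]
ee_rot: [3.14, 0.093, -0.0]
force: [0.0, -0.1, 0.7]
width: 0.007
gripper_force: 0.0
```

Call:
jog_arm([
  [[0,0,-0.05],[0,0,0],0],
  [[0,0,-0.1],[0,0,0],0],
])

```text
clock: 5.22
position: [0.5481, 0.0448, 0.0974]
ee_rot: [3.14, 0.093, 0.0]
force: [-0.0, -0.0, 0.5]
width: 0.005
gripper_force: 0.0
```

Call:
jog_arm([
  [[0,0,2],[0,0,0],0],
  [[0,0,5],[0,0,0],0],
  [[-5,0,8],[0,0,0],0],
  [[-10,0,8],[0,0,0],0],
  [[-13,0,8],[0,0,0],0],
  [[-13,0,8],[0,0,0],0],
])

```text
clock: 5.98
position: [0.4162, 0.0446, 0.1777]
ee_rot: [3.14, 0.094, -0.0]
force: [0.9, 0.1, -0.7]
width: 0.003
gripper_force: 0.0
```

```bash
python3 - <<'E'
from h import *
d=cam('scene'); save(d,'s3.png',(260,190,345,265),8)
P=cloud(d); q=P[(P[...,2]>.09)&(P[...,2]<.13)&(P[...,0]>.5)&(P[...,0]<.65)&(abs(P[...,1]-.046)<.02)]
for a in np.arange(.5,.65,.008):
    z=q[(q[:,0]>=a)&(q[:,0]<a+.008)]; print(round(a,3),len(z),z[:,2].max().round(4) if len(z) else '',z[:,1].mean().round(4) if len(z) else '')
d=cam('top');save(d,'t3.png',(235,170,285,265),6)
E
```

```text
0.5 0  
0.508 1 0.0944 0.05
0.516 10 0.1003 0.048
0.524 9 0.1004 0.0486
0.532 11 0.1008 0.0491
0.54 5 0.1013 0.0516
0.548 18 0.1165 0.0512
0.556 16 0.1141 0.0493
0.564 12 0.1015 0.0506
0.572 10 0.0992 0.0495
0.58 15 0.1014 0.0509
0.588 6 0.0987 0.0512
0.596 17 0.1022 0.0514
0.604 8 0.1005 0.0519
0.612 15 0.1027 0.0521
0.62 7 0.0996 0.051
0.628 17 0.1019 0.0533
0.636 3 0.096 0.0523
0.644 0
```

View pics/s3.png

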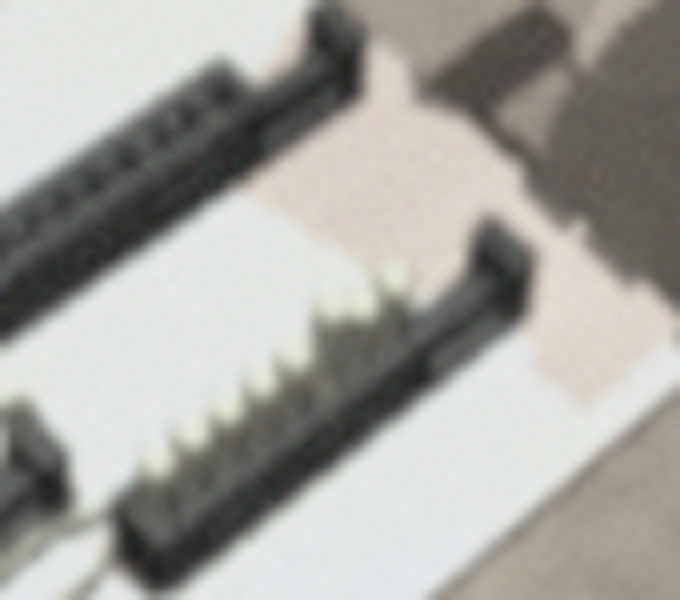

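The tube at (345,305) in s3 is still proud (top near 0.1165), so the fingers did not press it. I'll check where the fingertips actually are compared with the reported TCP.

```bash
python3 - <<'E'
from h import *
s=arm.observe();print(s['position'],s['ee_rot'],s['width'])
for n in('scene','top'):
    d=cam(n); p=np.array(s['position'])
    for q in(p,[.5481,.0448,.0974],[.549,.0457,.117]):
        c=d['R']@np.array(q)+d['t'];print(n,c[0]/c[2]*d['fx']+d['cx'],c[1]/c[2]*d['fy']+d['cy'])
    P=cloud(d)
    q=P[(abs(P[...,0]-p[0])<.06)&(abs(P[...,1]-p[1])<.1)&(P[...,2]>.1)]
    for z in np.arange(.15,.27,.01):
        k=q[(q[:,2]>=z)&(q[:,2]<z+.01)]
        if len(k): print(round(z,2),len(k),k.min(0).round(3),k.max(0).round(3))
    if n=='scene':
        c=d['R']@p+d['t'];u,v=int(c[0]/c[2]*d['fx']+d['cx']),int(c[1]/c[2]*d['fy']+d['cy'])
        save(d,'s4.png',(u-50,v-50,u+50,v+50),6)
E
```

```text
[0.4188098  0.04480857 0.17781976] [3.14019990e+00 9.31634508e-02 2.10237122e-03] 0.003086182098338037
scene 339.73943353081313 188.83378428467103
scene 300.9449044512589 229.39073034834774
scene 301.40161314090676 226.18378927324386
0.2 14 [0.429 0.033 0.2  ] [0.433 0.055 0.21 ]
0.21 29 [0.415 0.03  0.21 ] [0.434 0.063 0.22 ]
0.22 35 [0.411 0.031 0.22 ] [0.434 0.064 0.23 ]
0.23 20 [0.419 0.028 0.23 ] [0.434 0.064 0.239]
0.26 30 [ 0.388 -0.036  0.264] [0.462 0.134 0.27 ]
0.27 112 [ 0.386 -0.037  0.27 ] [0.463 0.134 0.28 ]
top 256.3143229052999 260.8101987700685
top 258.27121222212315 218.21977219911463
top 257.4984975228775 216.6541203007347
```

View pics/s4.png

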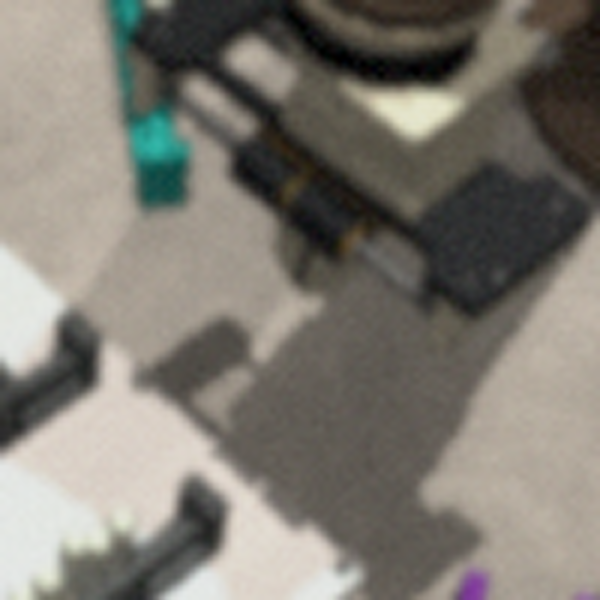

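The depth shows the real fingertips about 20 mm above the reported TCP: lowest finger points at 0.20 against 0.178. The gripper body is offset by the same amount. So the press stopped just short, and I'll press again from the same place, going deeper and watching the force.

Call:
jog_arm([
  [[5,0,0],[0,0,0],0],
  [[10,0,0],[0,0,0],0],
  [[12.8,0,-2],[0,0,0],0],
  [[12.8,0,-5],[0,0,0],0],
  [[12.8,0,-7.2],[0,0,0],0],
  [[12.8,0,-7.8],[0,0,0],0],
  [[12.8,0,-8.1],[0,0,0],0],
  [[12.8,0,-8.4],[0,0,0],0],
])

```text
clock: 7.18
position: [0.5469, 0.0449, 0.0941]
ee_rot: [-3.14, -0.093, -0.002]
force: [-0.9, -0.2, -0.4]
width: 0.005
gripper_force: 0.0
```

Call:
jog_arm([
  [[0,0,-0.15],[0,0,0],0],
  [[0,0,-0.3],[0,0,0],0],
  [[0,0,-0.45],[0,0,0],0],
])

```text
clock: 7.55
position: [0.5465, 0.0449, 0.0895]
ee_rot: [-3.14, -0.093, -0.002]
force: [-0.3, -0.6, 3.8]
width: 0.0
gripper_force: 2.0
```

Call:
jog_arm([
  [[0,0,-0.15],[0,0,0],0],
  [[0,0,-0.3],[0,0,0],0],
  [[0,0,-0.45],[0,0,0],0],
  [[0,0,-0.6],[0,0,0],0],
])

```text
clock: 8.05
position: [0.5463, 0.0448, 0.0829]
ee_rot: [-3.14, -0.093, -0.001]
force: [0.6, 0.5, 3.9]
width: 0.003
gripper_force: 2.0
```

Call:
jog_arm([
  [[0,0,-0.12],[0,0,0],0],
  [[0,0,-0.25],[0,0,0],0],
  [[0,0,-0.35],[0,0,0],0],
])

```text
clock: 8.43
position: [0.5463, 0.0448, 0.0794]
ee_rot: [-3.14, -0.093, -0.001]
force: [0.7, 0.2, 5.0]
width: 0.002
gripper_force: 2.0
```

Call:
jog_arm([
  [[0,0,-0.1],[0,0,0],0],
  [[0,0,-0.2],[0,0,0],0],
])

```text
clock: 8.68
position: [0.5462, 0.0448, 0.0775]
ee_rot: [-3.14, -0.093, -0.0]
force: [2.1, -0.2, 3.6]
width: 0.001
gripper_force: 2.0
```

Call:
jog_arm([
  [[0,0,-0.1],[0,0,0],0],
  [[0,0,-0.2],[0,0,0],0],
])

```text
clock: 8.93
position: [0.5463, 0.0449, 0.0759]
ee_rot: [3.14, 0.093, 0.001]
force: [-2.2, -0.9, 16.7]
width: 0.003
gripper_force: 8.5
```

Call:
jog_arm([
  [[0,0,-0.05],[0,0,0],0],
  [[0,0,-0.1],[0,0,0],0],
])

```text
clock: 9.18
position: [0.5464, 0.0449, 0.0758]
ee_rot: [3.14, 0.093, 0.002]
force: [-4.4, -1.2, 23.4]
width: 0.005
gripper_force: 11.8
```

Call:
jog_arm([
  [[0,0,-0.05],[0,0,0],0],
  [[0,0,-0.05],[0,0,0],0],
])

```text
clock: 9.43
position: [0.5465, 0.0449, 0.0758]
ee_rot: [3.14, 0.093, 0.002]
force: [-4.5, -0.8, 24.7]
width: 0.005
gripper_force: 12.5
```

The tube is bottomed: 25 N, with the tip stopped. That fixes the real tip at the reading + 24 mm. Now retreat behind the tail and check.

Call:
jog_arm([
  [[0,0,1],[0,0,0],0],
  [[0,0,4],[0,0,0],0],
  [[-4,0,6],[0,0,0],0],
  [[-8,0,6],[0,0,0],0],
  [[-12.5,-0.2,6],[0,0,0],0],
  [[-12.5,-0.2,6],[0,0,0],0],
])

```text
clock: 10.18
position: [0.4168, 0.0421, 0.1334]
ee_rot: [3.139, 0.094, -0.006]
force: [0.6, 1.1, 0.6]
width: 0.001
gripper_force: 0.0
```

```bash
cat > z.py <<'E'
from h import *
from c import L
s=arm.observe();print(s['position'])
for n in('scene','top'):
    d=cam(n);P=cloud(d); q=P[(P[...,2]>.09)&(P[...,2]<.13)&(P[...,0]>.5)&(P[...,0]<.8)&(abs(P[...,1]-.05)<.03)]
    if n=='scene':
        a=q[(q[:,0]>.53)&(q[:,0]<.575)];print('z near proud',np.percentile(a[:,2],[50,90,100]).round(4))
    vx,vy,x,y=cv2.fitLine(q[:,:2].astype(np.float32),cv2.DIST_HUBER,0,.01,.01).ravel();print(n,'caps yaw',np.degrees(np.arctan(vy/vx)),L((x,y)),'ends',L(q[q[:,0].argmin()]),L(q[q[:,0].argmax()]))
    b=P[(P[...,2]>.05)&(P[...,2]<.064)&(P[...,0]>.43)&(P[...,0]<.475)&(abs(P[...,1]-.045)<.03)]
    if len(b): print('tab',L(b.min(0)),L(b.max(0)),b[:,2].max())
E
python3 z.py
```

```text
[0.41679254 0.04211473 0.13336365]
z near proud [0.0975 0.1004 0.1011]
scene caps yaw 0.42205626 [-76.9  82.6] ends [-135.5   85.7] [139.7  39.1]
tab [-195.6   71.7] [-181.4   96.1] 0.06193350852815041
top caps yaw 1.0925072 [-1.6 75. ] ends [-77.7  76.9] [83.6 42.7]
```

The tube is level (max 0.101) and the carrier hasn't moved. Lower behind the tail.

Call:
jog_arm([
  [[0,0,-4],[0,0,0],0],
  [[0,0,-8],[0,0,0],0],
  [[0,0.1,-10.5],[0,0,0],0],
  [[0,0.1,-11.8],[0,0,0],0],
  [[0.5,0.1,-11.8],[0,0,0],0],
  [[1,0.1,-11.8],[0,0,0],0],
  [[1,0.1,-11.8],[0,0,0],0],
])

```text
clock: 11.15
position: [0.4326, 0.044, 0.0168]
ee_rot: [-3.14, -0.093, -0.004]
force: [0.3, -0.8, 0.6]
width: 0.006
gripper_force: 0.0
```

Call:
jog_arm([
  [[0.4,0.02,0],[0,0,0],0],
  [[0.8,0.05,0],[0,0,0],0],
  [[1.2,0.07,0],[0,0,0],0],
  [[1.6,0.1,0],[0,0,0],0],
  [[2.0,0.12,0],[0,0,0],0],
  [[2.4,0.14,0],[0,0,0],0],
  [[2.8,0.17,0],[0,0,0],0],
  [[3.2,0.19,0],[0,0,0],0],
])

```text
clock: 12.15
position: [0.4634, 0.0458, 0.0159]
ee_rot: [-3.14, -0.093, -0.0]
force: [-1.4, -0.5, -0.5]
width: 0.002
gripper_force: 0.5
```

```bash
python3 z.py; python3 - <<'E'
from h import *
d=cam('scene'); save(d,'s5.png',(230,180,350,270),6)
E
```

```text
[0.46338046 0.04577595 0.0158919 ]
z near proud [0.097  0.0998 0.1011]
scene caps yaw 1.0928876 [-33.3  85.4] ends [-150.8  106.3] [140.4  45. ]
tab [-185.3  101.8] [-176.5  101.9] 0.06058909340443396
top caps yaw -0.5930482 [-1.9 80.8] ends [-80.1  85.7] [82.1 42.6]
```

View pics/s5.png

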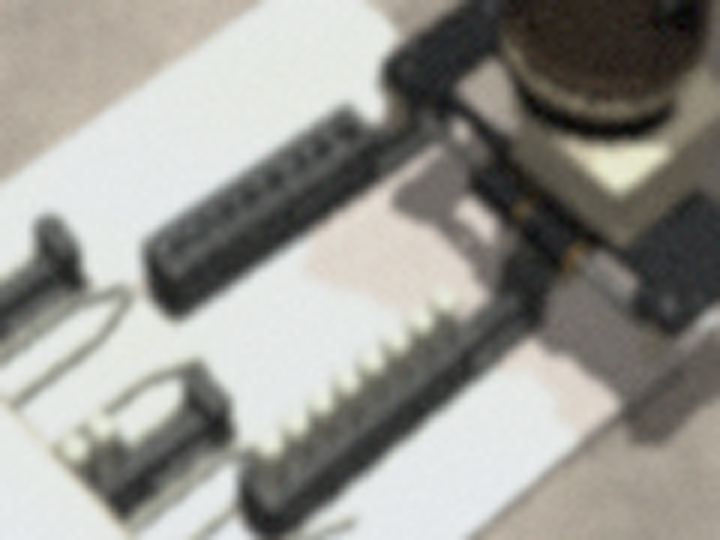

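All eight caps are level, from (265,440) to (445,300), and the nose is entering the flare at (265,500). Keep pushing.

Call:
jog_arm([
  [[0.4,0.02,0],[0,0,0],0],
  [[0.8,0.05,0],[0,0,0],0],
  [[1.2,0.07,0],[0,0,0],0],
  [[1.6,0.1,0],[0,0,0],0],
  [[2.0,0.12,0],[0,0,0],0],
  [[2.4,0.14,0],[0,0,0],0],
  [[2.8,0.17,0],[0,0,0],0],
  [[3.2,0.19,0],[0,0,0],0],
])

```text
clock: 13.3
position: [0.4953, 0.0476, 0.0159]
ee_rot: [3.14, 0.093, -0.0]
force: [-2.3, -0.1, 2.2]
width: 0.008
gripper_force: 1.1
```

Call:
jog_arm([
  [[0.4,0.02,0],[0,0,0],0],
  [[0.8,0.05,0],[0,0,0],0],
  [[1.2,0.07,0],[0,0,0],0],
  [[1.6,0.1,0],[0,0,0],0],
  [[2.0,0.12,0],[0,0,0],0],
  [[2.4,0.14,0],[0,0,0],0],
  [[2.8,0.17,0],[0,0,0],0],
  [[3.2,0.19,0],[0,0,0],0],
])

```text
clock: 14.3
position: [0.5273, 0.0496, 0.016]
ee_rot: [3.14, 0.093, 0.0]
force: [-3.1, -0.5, 1.5]
width: 0.006
gripper_force: 1.2
```

```bash
python3 z.py; python3 - <<'E'
from h import *
d=cam('scene'); save(d,'s6.png',(200,180,340,285),5.5)
E
```

```text
[0.5273386  0.04955641 0.01596126]
z near proud [0.1263 0.129  0.13  ]
scene caps yaw 3.2079082 [-10.4  85.7] ends [-102.8  111.6] [143.7  38.7]
top caps yaw -8.337898 [59.5 81.3] ends [31.8 88. ] [82.7 42.6]
```

View pics/s6.png

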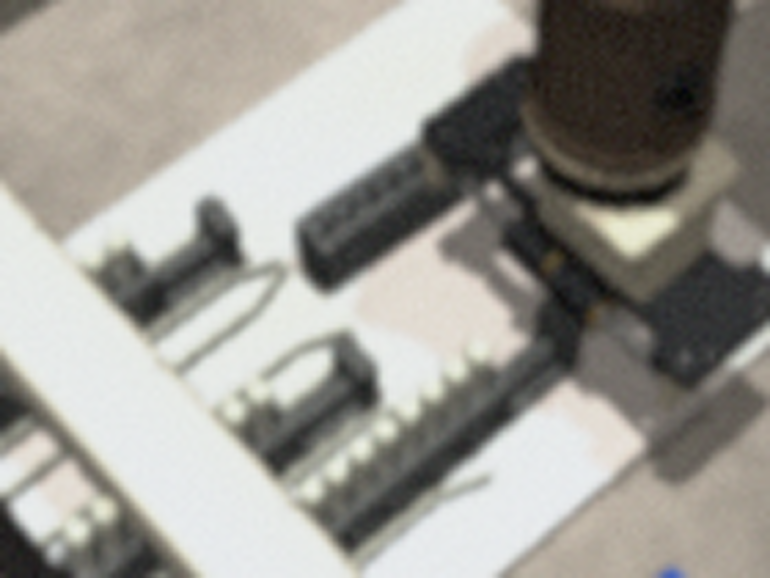

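The carrier is square between the lane 1 guides, with its caps running from (310,490) to (480,350) towards the bridge. Continue.

Call:
jog_arm([
  [[0.4,0.02,0],[0,0,0],0],
  [[0.8,0.05,0],[0,0,0],0],
  [[1.2,0.07,0],[0,0,0],0],
  [[1.6,0.1,0],[0,0,0],0],
  [[2.0,0.12,0],[0,0,0],0],
  [[2.4,0.14,0],[0,0,0],0],
  [[2.8,0.17,0],[0,0,0],0],
  [[3.2,0.19,0],[0,0,0],0],
])

```text
clock: 15.45
position: [0.5593, 0.0515, 0.0159]
ee_rot: [3.14, 0.093, -0.0]
force: [-2.0, 1.2, 1.0]
width: 0.006
gripper_force: 0.8
```

Call:
jog_arm([
  [[0.4,0.02,0],[0,0,0],0],
  [[0.8,0.05,0],[0,0,0],0],
  [[1.2,0.07,0],[0,0,0],0],
  [[1.6,0.1,0],[0,0,0],0],
  [[2.0,0.12,0],[0,0,0],0],
  [[2.4,0.14,0],[0,0,0],0],
])

```text
clock: 16.2
position: [0.5832, 0.053, 0.0159]
ee_rot: [-3.14, -0.094, 0.0]
force: [-3.1, 2.0, 2.2]
width: 0.006
gripper_force: 1.6
```

Call:
jog_arm([
  [[0.3,0.02,0],[0,0,0],0],
  [[0.6,0.04,0],[0,0,0],0],
  [[0.9,0.05,0],[0,0,0],0],
  [[1.2,0.07,0],[0,0,0],0],
  [[1.5,0.09,0],[0,0,0],0],
  [[1.8,0.11,0],[0,0,0],0],
])

```text
clock: 16.95
position: [0.6013, 0.054, 0.016]
ee_rot: [-3.14, -0.093, -0.0]
force: [-2.8, 1.2, 1.3]
width: 0.004
gripper_force: 1.5
```

Call:
jog_arm([
  [[0.2,0.01,0],[0,0,0],0],
  [[0.4,0.02,0],[0,0,0],0],
  [[0.6,0.04,0],[0,0,0],0],
  [[0.8,0.05,0],[0,0,0],0],
  [[1.0,0.06,0],[0,0,0],0],
  [[1.2,0.07,0],[0,0,0],0],
])

```text
clock: 17.7
position: [0.6132, 0.0546, 0.0159]
ee_rot: [3.14, 0.093, 0.0]
force: [-2.0, 1.3, 0.6]
width: 0.006
gripper_force: 1.1
```

Call:
jog_arm([
  [[0.15,0.01,0],[0,0,0],0],
  [[0.3,0.02,0],[0,0,0],0],
  [[0.45,0.03,0],[0,0,0],0],
])

```text
clock: 18.08
position: [0.6176, 0.055, 0.0159]
ee_rot: [3.14, 0.093, -0.0]
force: [-2.8, 2.0, 1.0]
width: 0.006
gripper_force: 1.3
```

Call:
jog_arm([
  [[0.15,0.01,0],[0,0,0],0],
  [[0.3,0.02,0],[0,0,0],0],
])

```text
clock: 18.32
position: [0.6207, 0.055, 0.0159]
ee_rot: [3.14, 0.093, 0.0]
force: [-2.3, 0.1, 0.8]
width: 0.007
gripper_force: 1.1
```

Call:
jog_arm([
  [[0.12,0.01,0],[0,0,0],0],
  [[0.25,0.02,0],[0,0,0],0],
])

```text
clock: 18.58
position: [0.6232, 0.0552, 0.0159]
ee_rot: [3.14, 0.093, 0.0]
force: [-1.9, 0.9, 0.6]
width: 0.005
gripper_force: 1.0
```

Call:
jog_arm([
  [[0.12,0.01,0],[0,0,0],0],
  [[0.25,0.02,0],[0,0,0],0],
])

```text
clock: 18.82
position: [0.6246, 0.0555, 0.0158]
ee_rot: [3.14, 0.093, -0.003]
force: [-8.1, 0.9, 4.5]
width: 0.003
gripper_force: 4.0
```

Call:
jog_arm([
  [[0.1,0.01,0],[0,0,0],0],
  [[0.2,0.01,0],[0,0,0],0],
])

```text
clock: 19.08
position: [0.6244, 0.0557, 0.0156]
ee_rot: [3.14, 0.094, -0.009]
force: [-14.2, 1.1, 9.8]
width: 0.008
gripper_force: 7.2
```

The push stopped hard at the stop with 14 N, so the carrier is home. Back off along the lane, rise, and check.

Call:
jog_arm([
  [[-0.5,-0.03,0],[0,0,0],0],
  [[-1.5,-0.09,0],[0,0,0],0],
  [[-4,-0.24,0],[0,0,0],0],
  [[-6,-0.36,4],[0,0,0],0],
  [[-8,-0.5,9],[0,0,0],0],
  [[-13,-0.8,14],[0,0,0],0],
  [[-18,-1,18],[0,0,0],0],
  [[-22,-1,20],[0,0,0],0],
])

```text
clock: 20.08
position: [0.4067, 0.0454, 0.2177]
ee_rot: [3.14, 0.092, 0.005]
force: [0.6, -0.5, -0.1]
width: 0.004
gripper_force: 0.0
```

```bash
python3 - <<'E'
from h import *
from c import L,O,u,n
for c in('scene','top'):
    d=cam(c);P=cloud(d)
    a=(P[...,:2]-O)@u; b=(P[...,:2]-O)@n
    for nm,y0 in(('lane1',.084),('lane2',.028),('lane4',-.084),('empty',-.028)):
        m=(abs(b-y0)<.022)&(P[...,2]>.05)&(P[...,2]<.066)&(a<.03)&(a>-.23)
        if nm!='empty': m&=a>-.04
        print(c,nm,m.sum(),(1000*np.percentile(a[m],[2,10,50])).round(1) if m.sum() else '',(1000*np.median(b[m])).round(1) if m.sum() else '')
    m=(abs(b-.084)<.02)&(P[...,2]>.08)&(P[...,2]<.107)&(a<.083)&(a>.03);print('caps',(1000*np.percentile(P[...,2][m],[50,100])).round(1),(1000*np.median(b[m])).round(1))
    if c=='scene': save(d,'s7.png',(160,150,350,300),4)
print(arm.observe()['position'],arm.observe()['force'])
E
```

```text
scene lane1 46 [-12.2 -11.3  -6.2] 87.1
scene lane2 43 [-14.3 -13.4  -8.4] 32.9
scene lane4 40 [-14.9 -14.2  -8.3] -78.7
scene empty 341 [-215.2 -206.7 -108.7] -31.5
caps [ 97.4 102.6] 88.3
top lane1 40 [-17.4 -16.8 -13. ] 83.1
top lane2 37 [-19.9 -19.3 -15.2] 26.9
top lane4 37 [-20.4 -20.  -16. ] -82.2
top empty 229 [-221.1 -215.3 -117.1] -36.5
caps [ 98.9 104.7] 82.6
[0.40488956 0.04549111 0.21859778] [ 0.9592808  -0.15890667  0.7238266 ]
```

View pics/s7.png

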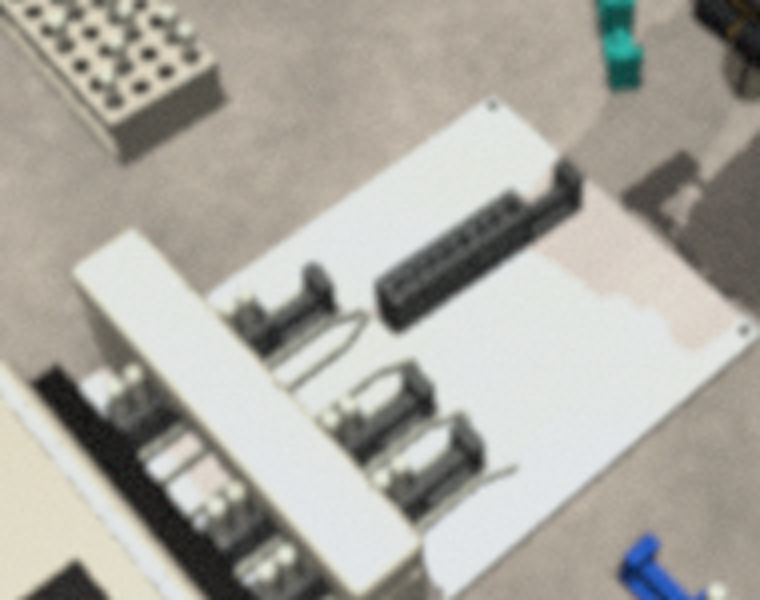

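The carrier is upright in lane 1 (tab at (465,440)), with its nose at the stop and its tail level with the two loaded carriers. The empty carrier is where it was.

```bash
python3 -c "
from cell import arm
print(arm.sign_off())"
```

```text
the job is handed in; nothing more can be done
None
```

The job is handed in: I pressed the proud tube level, then slid the carrier up lane 1 until its nose stopped against the end stop (14 N at the last push); it stands upright, the other carriers were left alone, and the bridge was not touched, all in about 20 s.

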